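# Gauge the depth of a heater well

## Robot

A 6-joint arm with a two-finger parallel gripper is mounted at the origin on the work surface. World frame = base frame: x ahead of the robot, y to its left, z up, the work surface at z = 0. Lengths are in m, angles in rad, forces in N, time in s.
With the tool pointing down it reaches from about 0.3 to 0.75 m from the base axis. Payload 8.5 kg.
Tool frame: the origin (TCP) lies at the very end of the fingers, on their centre line; the grasp point (between the pads) lies 19 mm behind it (hold_point_z is the distance from the TCP to the grasp point, in m); z points along the fingers, y is the line along which they close (so a half turn about z gives the same grasp; the last joint's range is limited). The gripper opens to 85 mm and grips with 20 to 120 N. Pads are 22 mm wide; open, the fingers measure 114 mm over their backs; the gripper's body (76 mm by 85 mm) begins 54 mm behind the grasp point. The pads swing forward as they close: fully open they stand 13 mm farther back than shut.
Start: joints at [0.931, 0.381, 1.297, -0, 1.464, -0.215], TCP at [0.227, 0.501, 0.231] pointing down, gripper open.
Joint ranges: [-3.11, 3.11], [-0.89, 2.33], [0.22, 2.48], [-1.42, 4.56], [0.17, 2.85], [-2.88, 2.88]. Speed limits (rad/s): [2.39, 2.39, 3.14, 3.14, 3.14, 3.14].

## Interface

Orientations are given as a unit quaternion [x, y, z, w].
In Python, from bench import move_ptp, servo_line, set_joints, release, close_gripper, wait, ik, state, snapshot, get_calibration, Unreachable, finish_job, hold_point_z gives the robot as it stands. The module is installed in compiled form; this text tells all that it offers. Calls block until the motion is done:
- move_ptp(position, orientation): joint-space move of the TCP to a pose.
- servo_line(position, orientation=None, speed=0.15, until_force=None): straight line of the TCP; orientation=None keeps the orientation; speed is the mean speed in m/s. With until_force (N) it stops when the force on the tool has changed by that much, and returns True; else False.
- set_joints(angles): joint-space move.
- release() and close_gripper(newtons=None): open the fingers fully, or close them until they stop; newtons is the grip in N (None keeps the last).
- wait(seconds).
- ik(position, orientation): joint angles nearest the present ones, or None.
- state(): the state.
- snapshot(name): name is "scene" or "top" or "wrist"; returns the picture (384x512x3 uint8, blue, green, red); there is no depth.
- get_calibration(name): a dict with "camera_matrix" (3x3 intrinsics, pixels), "view" (4x4, takes a point from world to camera coordinates). Camera axes: x right, y up, looking along -z (the intrinsics and any distortion apply to the point x, -y, -z); pixel columns grow to the right and rows downward; lengths in m; the calibration is good to about 2 mm. A picture is of the moment at which its call begins: read the wrist's pose just before it. get_calibration takes no time and is no camera call; for the wrist camera it gives the pose at the moment of the call.
A pose or a line that the arm cannot do raises Unreachable and nothing moves.
- finish_job(): hands the job in; it is judged then, once.
The state is a dict: "time": time; "joints": joint angles; "dq": joint speeds; "tau": joint torques, N m; "tcp_pos": TCP position; "orientation": TCP orientation; "wrist_force": force on the tool from outside, world axes, zero at the start; "torque": the same for the moment, N m; "finger_gap": finger opening in m; "grasp_force": force on a finger pad.
Only numpy, scipy, OpenCV 4.12 (cv2) and the standard library are available. Lean on these libraries where they do the work, as an engineer would, in place of code of your own. Each camera call takes 0.05 s, during which the arm holds its last target. There are 200 camera calls.

## Task

Take the depth gauge out of its stand and put its rod into the open well of the dry-block heater. Push it gently down until the rod really stands on the bottom of the well (the sliding collar lands on the block first and must be pushed up the rod), keep it pressed lightly on the bottom for two seconds, then let go and leave the gauge standing there with its collar resting on the block, so the depth can be read. Never lean on it with more than about 20 newtons, and leave the other things on the bench alone.

Things in the scene. Friction and masses are not known exactly. Their poses are not given: they have to be found in the camera images.
- gauge: Depth gauge, about 0.14 kg: upright steel rod, 10 mm diameter, with a grey block-shaped head. Origin at the rod's lower tip (chamfered 2 mm), z up the rod. Head 40 mm along x, 24 mm along y (grip across y), from 110 to 156 mm above the tip. Starts upright and loose in the stand, tip 16 mm above the table. Held means 2 N or more on the well's bottom; over 20 N damages it.
- collar (a joint): Sliding stop collar on the gauge's rod: dark steel disc 26 mm across, 10 mm high, 0.03 kg. Value 0 to 0.06 m: its underside is 26 mm plus this above the rod's tip. Friction of about 4 N, more than the gauge weighs, holds it on the rod: it stays where it is pushed, and the gauge does not sink through it by itself.
- collar_under (a point): Centre of the collar's underside.
- stand: Fixed dark steel block 80 x 80 mm, 40 mm high, on a thin 100 mm square rubber foot, with one central blind hole 12 mm wide and 24 mm deep in which the gauge stands. Origin at the centre of its underside on the table, z up.
- heater: Fixed dry-block heater: grey housing 170 (x) by 200 (y) by 72 mm high, with an aluminium block in its top, upper face 80 mm above the table. Six places in two rows of three, 36 mm apart: five hold capped tubes whose white caps stand 18 mm above the face, one is the open well. Origin at the centre of its underside, z up.
- well_mouth (a point): Centre of the open well's mouth, level with the block's upper face; at x -18, y +36 mm in the heater's frame. The well is vertical, round, 12 mm wide with a 2 mm chamfer, and blind with a rigid flat bottom. Its depth is not known beforehand: between 36 and 56 mm.
- reagent: Bystander: capped amber bottle, 64 mm across, 130 mm high. Origin under its base.
- beaker: Bystander: glass beaker, 60 mm across, 75 mm high. Origin under its base.
- tip_box: Bystander: clear box with a yellow lid, 82 x 122 x 61 mm. Origin under its base.
Mind the look-alikes: they are no part of the job. What is meant by the gauge is not blue or pink, and is the larger of those in its own colour.

How it is judged:
By the outcome, as a careful person would: the job done as asked, in the order asked, and still so for the second after the job is handed in, with the robot touching nothing.
It also fails if it takes over 64 s, if anything falls off the work surface, if the arm or the gripper's body presses on something with over 40 N, if the wrist force passes 120 N, or if a joint passes its speed limit or range.

## Working session

There is one attempt and no reset: what is moved stays moved. The work goes in short steps, each a Python script; the robot and the scene stay as the last script left them, time stands still between calls to the robot, and variables do not carry over. Pictures are saved under pics/ and viewed, at most 10 in all, crops included, and the job is handed in when it is done.

```bash
mkdir -p pics; python3 - <<'E'
from bench import *
import cv2,numpy as np
for n in("scene","top"):
    cv2.imwrite(f"pics/{n}.png",snapshot(n)); c=get_calibration(n)
    print(n,{k:np.round(v,4).tolist() if not isinstance(v,str) else v for k,v in c.items()})
s=state();print(s["time"],s["orientation"],hold_point_z)
E
```

```text
scene {'camera_matrix': [[379.5143, 0.0, 253.1146], [0.0, 379.5143, 198.0332], [0.0, 0.0, 1.0]], 'view': [[-0.35, 0.9364, 0.0256, 0.1428], [-0.5017, -0.2105, 0.839, 0.2305], [0.791, 0.2808, 0.5435, -1.3272], [0.0, 0.0, 0.0, 1.0]]}
top {'camera_matrix': [[403.9327, 0.0, 263.3722], [0.0, 403.9327, 194.6076], [0.0, 0.0, 1.0]], 'view': [[0.138, -0.9904, -0.0043, -0.0078], [0.9705, 0.1344, 0.2003, -0.5847], [-0.1978, -0.0318, 0.9797, -0.9479], [0.0, 0.0, 0.0, 1.0]]}
0.1 [ 2.10819623e-01  9.77524761e-01 -5.94186469e-04 -2.75311216e-04] 0.0187
```

View pics/scene.png

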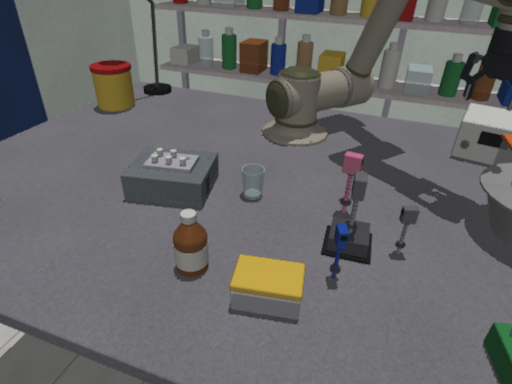

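View pics/top.png

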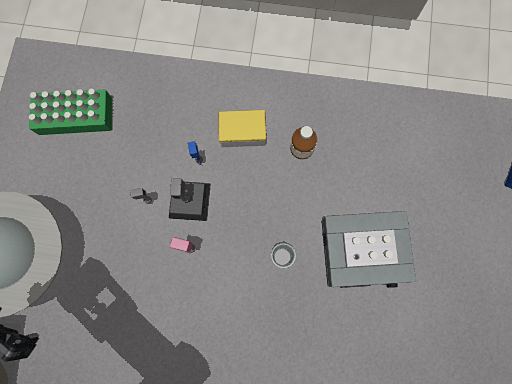

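Candidates: grey gauge in the stand (top 177,185; scene 359,186), small grey one (top 138,193; scene 409,215), blue (193,149 in top), pink (181,244 in top). I choose the larger grey one, which is the one in the stand. The open well is the dark hole near (356,257) in top.

```bash
cat > h.py <<'E'
from bench import *
import cv2,numpy as np
from scipy.spatial.transform import Rotation as R
def ray(c,u,v):
    K,V=np.array(c["camera_matrix"]),np.array(c["view"])
    d=np.linalg.inv(K)@[u,v,1]; d=V[:3,:3].T@(d*[1,-1,-1])
    return -V[:3,:3].T@V[:3,3],d
def onz(c,u,v,z):
    o,d=ray(c,u,v); return o+d*(z-o[2])/d[2]
def proj(c,p):
    K,V=np.array(c["camera_matrix"]),np.array(c["view"])
    q=K@((V[:3,:3]@p+V[:3,3])*[1,-1,-1]); return q[:2]/q[2]
def two(c1,p1,c2,p2):
    o,d=ray(c1,*p1);e,f=ray(c2,*p2)
    t=np.linalg.lstsq(np.c_[d,-f],e-o,rcond=None)[0]
    return (o+d*t[0]+e+f*t[1])/2,np.linalg.norm(o+d*t[0]-e-f*t[1])
def down(yaw): # tool down, tool y axis at yaw+90deg
    return (R.from_euler('z',yaw)*R.from_quat([1,0,0,0])).as_quat()
def shot(n,name):
    c=get_calibration(n);im=snapshot(n);cv2.imwrite(f"pics/{name}.png",im);return c,im
E
python3 - <<'E'
from h import *
t=get_calibration("top");s=get_calibration("scene")
for n,a,b in[("gauge",(176,182),(359,178)),("sgrey",(138,192),(409,210)),("blue",(193,147),(342,229)),("pink",(181,242),(353,157))]:
    print(n,*two(t,a,s,b))
print("stand",onz(t,189,201,.02))
print("well",onz(t,356,257,.08))
# heater frame from block tubes: caps grid 
for p in[(357,240),(371,239),(387,239),(373,255),(388,254)]: print(onz(t,*p,.098))
im=cv2.imread("pics/top.png"); im2=cv2.imread("pics/scene.png")
a=cv2.resize(im[130:260,120:220],None,fx=4,fy=4,interpolation=cv2.INTER_CUBIC)
b=cv2.resize(im2[140:290,310:430],None,fx=3.466,fy=3.466,interpolation=cv2.INTER_CUBIC)[:520,:400]
cv2.imwrite("pics/crop.png",np.hstack([a,b]))
E
```

```text
gauge [0.55921208 0.26558615 0.171473  ] 7.268040091444725e-05
sgrey [0.535402   0.36794007 0.10979955] 0.002857932187542237
blue [0.66016365 0.25610628 0.11934183] 0.003791390357187626
pink [0.43054252 0.23761898 0.15023206] 0.004284426017214774
stand [0.54501111 0.26213869 0.02      ]
well [ 0.45694307 -0.16557309  0.08      ]
[ 0.49505953 -0.16040166  0.098     ]
[ 0.50188983 -0.19259573  0.098     ]
[ 0.50703465 -0.2296228   0.098     ]
[ 0.46553851 -0.2003477   0.098     ]
[ 0.47262675 -0.23460976  0.098     ]
```

View pics/crop.png

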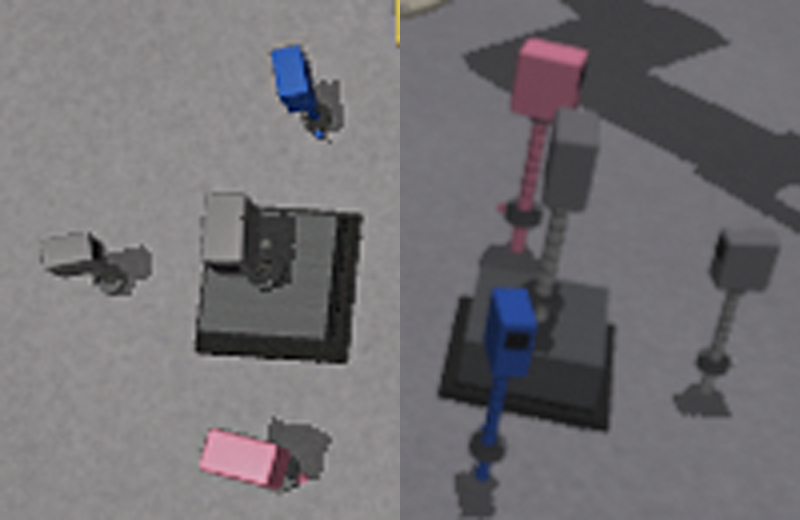

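The stand holds a grey gauge with its head top at z=0.171, against 0.172 expected. The look-alikes are smaller or coloured. Now a close look from the wrist camera.

```bash
python3 - <<'E'
from h import *
best=None
for k in(0,np.pi):
    q=down(k); j=ik([.559,.266,.27],q); print(k,j)
    if j is not None and (best is None or abs(j[5])<abs(best[1])): best=(k,j[5])
q=down(best[0]); move_ptp([.559,.266,.27],q); wait(.2)
c,im=shot("wrist","w1"); s=state();print(s["time"],s["tcp_pos"],best, s["wrist_force"])
np.set_printoptions(precision=4,suppress=True);print(np.array(c["camera_matrix"]),np.array(c["view"]))
print([proj(c,np.array([.559+a,.266+b,.172])) for a in(-.02,.02) for b in(-.012,.012)])
E
```

```text
0 [ 2.53179438e-01  4.85309209e-01  1.01400243e+00 -4.44089210e-16
  1.64228102e+00  1.82397576e+00]
3.141592653589793 [ 2.53179438e-01  4.85309209e-01  1.01400243e+00 -4.44089210e-16
  1.64228102e+00 -1.31761689e+00]
1.8667 [0.55859543 0.26659392 0.27003467] (3.141592653589793, np.float64(-1.3176168891825664)) [-0.44966745 -0.25749732 -0.39745714]
[[296.3004   0.     260.1049]
 [  0.     296.3004 191.3728]
 [  0.       0.       1.    ]] [[ 0.0007  1.     -0.0006 -0.2672]
 [-0.9621  0.0005 -0.2727  0.5833]
 [-0.2727  0.0008  0.9621 -0.2631]
 [ 0.      0.      0.      1.    ]]
[array([244.4385, 169.5966]), array([273.5434, 169.579 ]), array([245.1426, 215.201 ]), array([273.0038, 215.1878])]
```

View pics/w1.png

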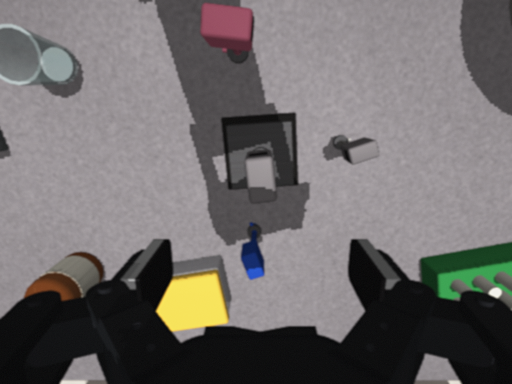

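The head is at about (261,177), close to upright, over the stand (221–300, 113–190). I need a zoom to separate its top face from its sides.

```bash
python3 - <<'E'
from h import *
im=cv2.imread("pics/w1.png")
cv2.imwrite("pics/w1c.png",cv2.resize(im[105:215,205:315],None,fx=5.4,fy=5.4,interpolation=cv2.INTER_NEAREST))
E
```

```text
(no output)
```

View pics/w1c.png

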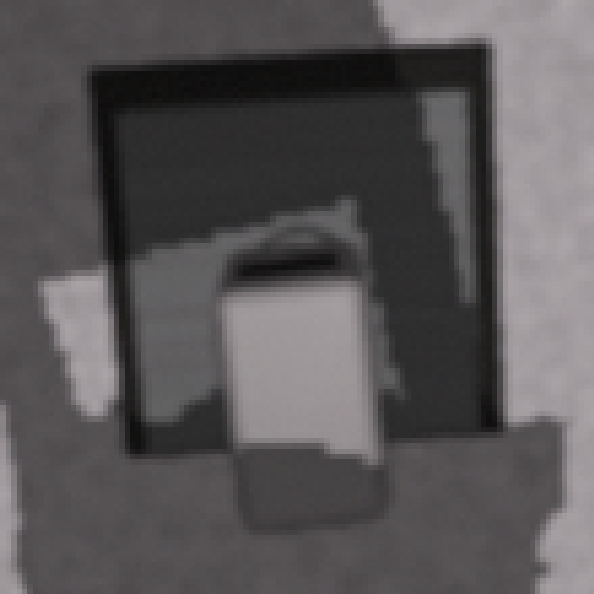

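The top face, partly in shadow, has crop corners TL(222,293), TR(362,287), BR(388,518) and BL(243,530).

```bash
python3 - <<'E'
from h import *
c=get_calibration("wrist")
C=[(222,293),(362,287),(388,518),(243,530)]
P=np.array([onz(c,205+u/5.4,105+v/5.4,.172)[:2] for u,v in C]);print(P,P.mean(0))
ax=(P[2]+P[3]-P[0]-P[1])/2;ay=(P[1]+P[2]-P[0]-P[3])/2
print(np.linalg.norm(ax),np.linalg.norm(ay),np.degrees([np.arctan2(ax[1],ax[0]),np.arctan2(-ay[0],ay[1])]))
S=[(92,70),(490,45),(500,430),(130,455)]
P=np.array([onz(c,205+u/5.4,105+v/5.4,.003)[:2] for u,v in S]);print("foot",P.mean(0),P)
E
```

```text
[[0.53049509 0.25536867]
 [0.52959837 0.2765324 ]
 [0.5662092  0.28099028]
 [0.5681773  0.2581592 ]] [0.54861999 0.26776264]
0.037322902361431994 0.022043992007885923 [5.57242213 3.72568292]
foot [0.54974332 0.26805167] [[0.50334048 0.21567848]
 [0.4974285  0.31428439]
 [0.59571658 0.32005517]
 [0.60248774 0.22218866]]
```

The head centre (0.549, 0.268) agrees with the foot centre (0.550, 0.268), and yaw is about 4.5°. Sizes are consistent. Grasping now.

```bash
python3 - <<'E'
from h import *
q=down(np.pi+np.radians(4.3)); p=np.array([.549,.268])
move_ptp([*p,.21],q); print(servo_line([*p,.130],q,speed=.08,until_force=12))
close_gripper(45); wait(.3); s=state(); print("grip",s["finger_gap"],s["grasp_force"],s["wrist_force"],s["tcp_pos"])
servo_line([*p,.165],speed=.06); servo_line([*p,.275],speed=.12); wait(.3)
s=state(); print(s["time"],s["finger_gap"],s["grasp_force"],s["wrist_force"],s["torque"],s["tcp_pos"])
move_ptp([.46,-.06,.275],q) if ik([.46,-.06,.275],q) is not None else print("noik")
wait(.3); c,im=shot("wrist","w2"); s=state(); print(s["time"],s["tcp_pos"])
print("tip pred",proj(c,np.array(s["tcp_pos"])+[0,0,-.114]),"well pred",proj(c,np.array([.457,-.166,.08])))
E
```

```text
False
grip 0.023506824546848385 46.954171657562256 [ 0.20527472 -1.40565889  2.16296159] [0.54911613 0.26790762 0.13014226]
6.35 0.023304199196390044 46.48482084274292 [-0.75672482 -0.74622254 -1.60965448] [ 0.04532851  0.07920226 -0.03214145] [0.54893804 0.26798334 0.27466947]
7.9833 [ 0.46016398 -0.05967257  0.27493074]
tip pred [259.84145402 187.36911846] well pred [167.70777231 159.75977131]
```

View pics/w2.png

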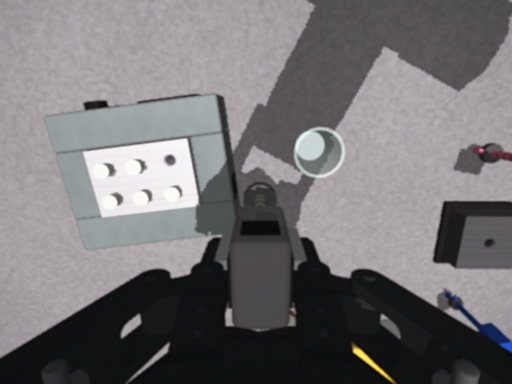

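The gauge is held, with the collar at (260,193). The open well is the dark hole at (170,160) with five white caps around it, and the prediction of (168,160) agrees. Next I measure the well and caps more precisely.

```bash
python3 - <<'E'
from h import *
c=get_calibration("wrist");im=cv2.imread("pics/w2.png")
g=cv2.cvtColor(im,cv2.COLOR_BGR2GRAY)
sub=g[145:175,155:185]; m=(sub<110).astype(np.uint8)
n,_,st,ce=cv2.connectedComponentsWithStats(m)
for i in range(1,n): 
    if st[i,4]>15: print("dark",st[i],ce[i]+[155,145])
i=1+np.argmin([np.linalg.norm(ce[k]-15) for k in range(1,n)]); u=ce[i]+[155,145]
print("well",onz(c,*u,.08))
for p in[(102,171),(135,167),(110,201),(141,198),(173,194)]: print(onz(c,*p,.098)[:2])
a=cv2.resize(im[165:245,220:300],None,fx=5,fy=5,interpolation=cv2.INTER_CUBIC)
b=cv2.resize(im[140:220,85:165+40][:, :],None,fx=5,fy=5,interpolation=cv2.INTER_CUBIC)[:, :400+200]
cv2.imwrite("pics/w2c.png",np.hstack([a,b[:, :400]]) if 0 else np.hstack([a,cv2.resize(im[140:220,125:205],None,fx=5,fy=5,interpolation=cv2.INTER_CUBIC)]))
# predicted tip/collar in crop coords, from tool axis
t=np.array(state()["tcp_pos"])
for nme,h in(("tip",0),("collar_under",.026),("collar_top",.036),("head_bottom",.110)):
    P=t+[0,0,-.114+h]; print(nme,proj(c,P),(proj(c,P)-[220,165])*5, "r13px",(proj(c,P+[0,.013,0])-proj(c,P))[0])
E
```

```text
dark [11 11  8  8 52] [169.71153846 159.51923077]
well [ 0.45648388 -0.16380898  0.08      ]
[ 0.47125759 -0.23273554]
[ 0.46409471 -0.19642666]
[ 0.50540256 -0.22618478]
[ 0.49924867 -0.1911407 ]
[ 0.49187461 -0.15517651]
tip [259.94772064 187.4259121 ] [199.73860322 112.1295605 ] r13px 14.483251333778071
collar_under [259.91054299 195.76408861] [199.55271495 153.82044307] r13px 15.99154786696198
collar_top [259.8940937  199.45332336] [199.47046849 172.2666168 ] r13px 16.658801700765252
head_bottom [259.71055179 240.61796543] [198.55275894 378.08982716] r13px 24.10016027109117
```

View pics/w2c.png

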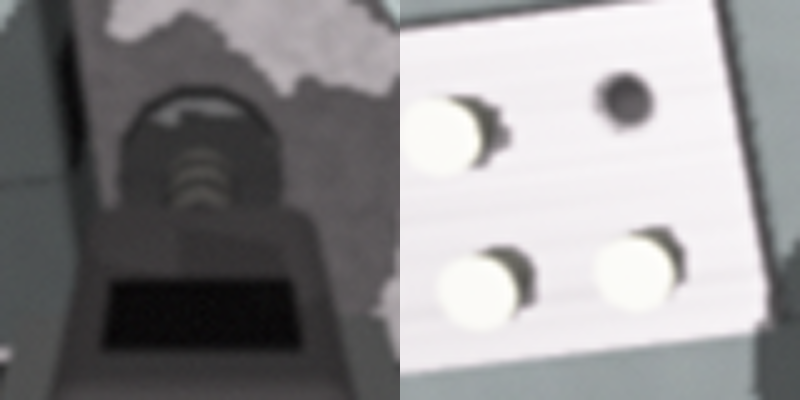

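The collar and rod sit on the tool centre line in y, and about 1.3 mm toward +x. The well reads as (0.4565, -0.164) directly and (0.4568, -0.1607) from the caps, so I'll go above it and look straight down past the collar.

```bash
python3 - <<'E'
from h import *
q=down(np.pi+np.radians(4.3))
servo_line([.4555,-.163,.275],q,speed=.1); wait(.4)
c,im=shot("wrist","w3"); t=np.array(state()["tcp_pos"]); print(state()["time"],t)
for z in(.08,): print("well pred",proj(c,np.array([.4565,-.163,.08])))
g=cv2.cvtColor(im,cv2.COLOR_BGR2GRAY)
cv2.imwrite("pics/w3c.png",cv2.resize(im[120:220,205:325],None,fx=6,fy=6,interpolation=cv2.INTER_CUBIC))
E
```

```text
9.6167 [ 0.45549703 -0.16290495  0.27500432]
well pred [259.86652781 170.03784153]
```

View pics/w3c.png

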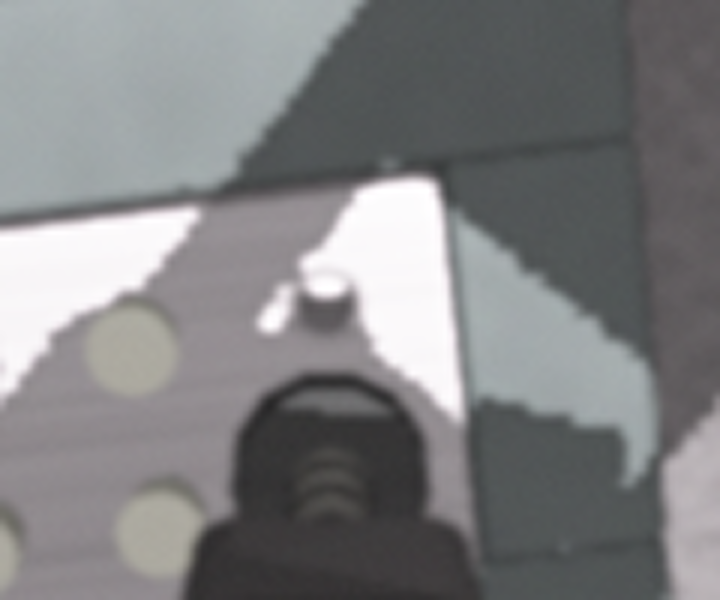

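The well ring is at (259.5,170.0), against (259.9,170.0) predicted, so the well is at (0.4565, -0.1634). Inserting, with a guard on the expected collar contact height (TCP ≈ 0.168).

```bash
python3 - <<'E'
from h import *
p=[.4553,-.1633]
servo_line([*p,.205],speed=.06); wait(.3); f0=np.array(state()["wrist_force"]);print("f0",f0,state()["torque"])
hit=servo_line([*p,.174],speed=.02,until_force=4); wait(.2)
s=state();print(hit,s["time"],s["tcp_pos"],np.array(s["wrist_force"])-f0,s["torque"])
E
```

```text
f0 [ 0.7721902  -0.02573763 -2.56603546] [-0.02292051 -0.01634136  0.03436783]
True 12.2 [ 0.4553964  -0.16328447  0.19295316] [ 2.15973138 -1.04554967  1.69101248] [-0.24983879 -0.83643503 -0.01771606]
```

Contact came at the rim (tip z ≈ 0.079) with a side force of +x, -y. The tip is on the chamfer, so I shift along the force and retry.

```bash
python3 - <<'E'
from h import *
p=np.array([.4553,-.1633])
for k in range(4):
    servo_line([*p,.197],speed=.03); wait(.2)
    p=p+([.0015,-.0007] if k==0 else d)
    servo_line([*p,.197],speed=.03); wait(.2); f0=np.array(state()["wrist_force"])
    hit=servo_line([*p,.174],speed=.02,until_force=4); wait(.2)
    s=state(); f=np.array(s["wrist_force"])-f0
    print(hit,round(s["time"],1),p,s["tcp_pos"],f,s["torque"])
    if s["tcp_pos"][2]<.176: break
    n=np.linalg.norm(f[:2]); d=f[:2]/n*.001 if n>.7 else np.zeros(2)
E
```

```text
False 14.6 [ 0.4568 -0.164 ] [ 0.45688362 -0.16401556  0.17403097] [ 2.49960811 -1.20083363  0.03798876] [ 0.02304646 -0.73435538 -0.00772238]
```

The rod is in. I relieve the side force, then go down through the collar to the bottom slowly.

```bash
python3 - <<'E'
from h import *
p=np.array([.4576,-.1644])
servo_line([*p,.174],speed=.02); wait(.3); s=state(); f0=np.array(s["wrist_force"]); print("relieved",f0,s["torque"])
hit=servo_line([*p,.163],speed=.01,until_force=10); wait(.2); s=state()
print("collar?",hit,s["tcp_pos"],np.array(s["wrist_force"])-f0)
z=.163
while not hit and z>.132:   # small steps, force relative to f0
    z-=.003
    hit=servo_line([*p,z],speed=.01,until_force=3.5)
    s=state(); f=np.array(s["wrist_force"])-f0; print(hit,round(z,3),round(s["tcp_pos"][2],4),f.round(2))
    hit = hit or f[2]>8
print(s["time"],s["finger_gap"],s["torque"]); np.save("f0.npy",f0)
E
```

```text
relieved [ 0.17046477  1.27722196 -2.28260275] [ 0.17958629 -0.04728545  0.00721656]
collar? False [ 0.45761491 -0.16441925  0.16303931] [ 0.61673917 -1.47222442 -0.36726424]
True 0.16 0.1619 [ 0.08 -1.09  4.41]
16.875 0.02367072216710157 [-0.11624232 -0.10683423  0.0125204 ]
```

4.4 N at TCP 0.162 is later than the collar contact expected at 0.168. I'll check by picture.

```bash
python3 - <<'E'
from h import *
c,im=shot("wrist","w4"); cs,ims=shot("scene","s4")
t=np.array(state()["tcp_pos"]);print(t,state()["wrist_force"],state()["time"])
u,v=proj(cs,t).astype(int); print("tcp px",u,v,"well",proj(cs,np.array([.4572,-.164,.08])))
a=cv2.resize(im[130:250,200:320],(480,480),interpolation=cv2.INTER_CUBIC)
b=cv2.resize(ims[v-40:v+40,u-26:u+27],(318,480),interpolation=cv2.INTER_CUBIC)
cv2.imwrite("pics/c4.png",np.hstack([a,b]))
E
```

```text
[ 0.45760185 -0.16443218  0.16182702] [0.48352336 0.03073734 2.75190399] 16.975
tcp px 184 127 well [186.94775843 157.76527781]
```

View pics/c4.png

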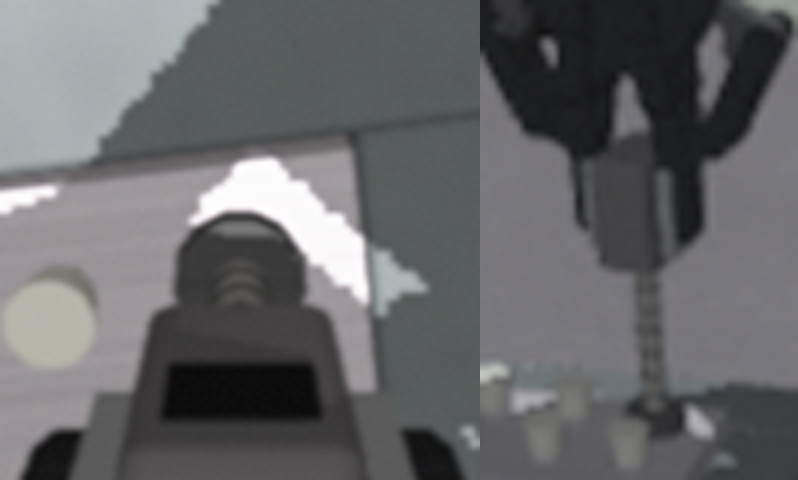

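The collar is resting on the block beside the caps, so the contact was the collar. I firm up the grip and push on until the force rises past the collar's friction plateau.

```bash
python3 - <<'E'
from h import *
f0=np.load("f0.npy"); p=np.array([.4576,-.1644])
close_gripper(80); wait(.2)
z=state()["tcp_pos"][2]; print("start",z,state()["wrist_force"]-f0)
while z>.128:
    z-=.003
    hit=servo_line([*p,z],speed=.01,until_force=4)
    s=state(); f=np.array(s["wrist_force"])-f0; print(hit,round(z,4),round(s["tcp_pos"][2],4),f.round(2),round(s["time"],2))
    if f[2]>8: break
E
```

```text
start 0.16162921348502882 [ 1.9895566  -2.24539088  4.95027809]
False 0.1586 0.1583 [ 1.88 -1.44  2.86] 17.83
False 0.1556 0.1554 [-0.21 -1.55  2.15] 18.28
True 0.1526 0.1527 [-0.55 -1.45  5.47] 18.62
True 0.1496 0.1527 [-0.76 -0.38  8.55] 18.83
```

The tip is 114 mm below the TCP, so the collar started about 6 mm up the rod and everything is consistent. A stiff stop at tip z ≈ 0.039 means a depth of about 41 mm, which is within range. I press slightly more to rule out a jam, then hold.

```bash
python3 - <<'E'
from h import *
f0=np.load("f0.npy"); p=np.array([.4576,-.1644])
def show(n):
    s=state();f=np.array(s["wrist_force"])-f0;print(n,round(s["time"],2),s["tcp_pos"].round(5) if hasattr(s["tcp_pos"],'round') else s["tcp_pos"],f.round(2),np.round(s["torque"],2));return s,f
s,f=show("now"); wait(.3); s,f=show("later")
z=s["tcp_pos"][2]
for k in range(6):
    if f[2]>12: break
    z-=.0005
    servo_line([*p,z],speed=.01,until_force=3); wait(.15); s,f=show(k)
for k in range(5): wait(.5); show("hold")
E
```

```text
now 18.83 [ 0.45759 -0.16429  0.15267] [-0.76 -0.38  8.55] [0.1  0.21 0.03]
later 19.13 [ 0.45759 -0.16429  0.15268] [-1.24 -1.02  8.24] [0.1  0.2  0.04]
0 19.53 [ 0.45763 -0.16435  0.15263] [-0.79 -0.22  9.58] [ 0.32  0.37 -0.01]
1 19.93 [ 0.45772 -0.16436  0.15258] [-2.190e+00 -1.000e-02  1.442e+01] [0.49 0.48 0.03]
hold 20.43 [ 0.45772 -0.16436  0.15256] [-2.36  0.4  13.97] [0.48 0.5  0.02]
hold 20.93 [ 0.4577  -0.16436  0.15257] [-2.54  0.02 13.7 ] [0.49 0.52 0.04]
hold 21.43 [ 0.45772 -0.16437  0.15258] [-2.26  0.14 13.15] [ 0.49  0.5  -0.07]
hold 21.93 [ 0.45771 -0.16434  0.15257] [-1.93  0.76 14.29] [ 0.46  0.56 -0.04]
hold 22.43 [ 0.4577  -0.16437  0.15255] [-2.04  0.3  14.91] [0.41 0.54 0.03]
```

There was 0.05 mm of travel for 5 N more, so the bottom is rigid. It was held for over 2.5 s at about 10 N net. Releasing.

```bash
python3 - <<'E'
from h import *
p=np.array([.4577,-.1644])
release(); wait(.3); z=state()["tcp_pos"][2]
servo_line([*p,z+.06],speed=.05); servo_line([*p,.32],speed=.12); wait(.5)
s=state();print(s["time"],s["tcp_pos"],s["finger_gap"],s["wrist_force"])
cs,ims=shot("scene","s5"); c,im=shot("wrist","w5")
u,v=proj(cs,np.array([.457,-.164,.13])).astype(int)
a=cv2.resize(im[110:230,200:320],(480,480),interpolation=cv2.INTER_CUBIC)
b=cv2.resize(ims[v-40:v+40,u-26:u+27],(318,480),interpolation=cv2.INTER_CUBIC)
cv2.imwrite("pics/c5.png",np.hstack([a,b]))
for h in(.195,.1845+.0,.149,.09,.08): print(h,(proj(cs,np.array([.4577,-.164,h]))-[u-26,v-40])*6+[480,0],(proj(c,np.array([.4577,-.164,h]))-[200,110])*4)
E
```

```text
26.2583 [ 0.45770188 -0.16439842  0.31995706] 0.08524843511146812 [-0.55267065  0.06746032  0.19042295]
0.195 [627.06979424  93.7265691 ] [240.49994243 298.57302647]
0.1845 [629.0138786  118.88343385] [240.44049373 287.73774302]
0.149 [635.41007863 201.65162131] [240.26732432 256.17541324]
0.09 [645.47299955 331.86795623] [240.04902786 216.38810132]
0.08 [647.11248352 353.0832271 ] [240.01839027 210.80401152]
```

View pics/c5.png

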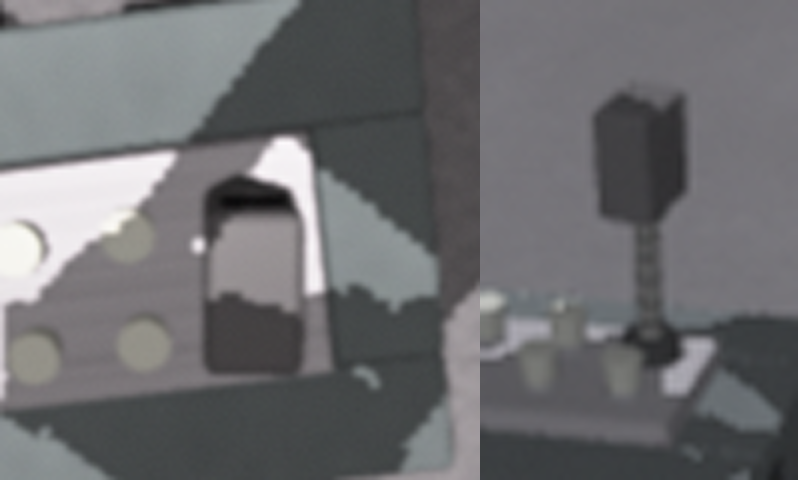

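The gauge stands upright with its collar on the block. Its head top is at row ~95, which matches z = 0.195 for a rod on the bottom. The gripper is clear.

```bash
python3 -c "
from bench import *
print(finish_job())"
```

```text
the job is handed in; nothing more can be done
None
```

The gauge is standing on the bottom of the open well (about 41 mm deep) with its collar resting on the block; it was held down at about 10 N for over two seconds, then released, and the job is handed in (result not shown to me).

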